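Clamp a pipe in a cam-lever jig against its set stop

TASK

Lay the loose aluminium pipe in the channel of the clamping jig and push it gently along until its end rests fully home against the screw foot of the jig's stop, without shifting the stop from where it is set. Then swing the cam lever round, no harder than it needs, until it snaps past centre and holds the pipe clamped, and let go. Leave the other tools where they are.

Things in the scene. Friction and masses are not known exactly. Their poses are not given: they have to be found in the camera images.
- jig: clamping jig fixed to the bench: dark steel base plate 112 x 225 mm, 8 mm thick (x -80 to +32, y -127 to +97 mm), with aluminium channel blocks, a sliding stop at the -y end and a cam lever on the -x side. Origin at bench level under the pipe line, z up. A seated pipe lies along y with its centre line at x = 0, z = 48 mm. The +y end is open
- channel_gap (a point): middle (x = 0, y = 23, z = 48 mm on the jig; its axes) of the open gap for fingers between the channel's two blocks at y = -66 to -12 and 58 to 80 mm. Each block has an upright fence at x = 11 mm, 64 mm high, and a floor sloping 25 degrees down to the fence (upper edge at x = -14, z = 42 mm): a pipe laid in rolls to the fence. The -x side is open
- stop: the sliding stop at the -y end of the jig: steel block 28 mm wide, 58 mm high with a small black knob on top, set within 6 mm of y = -88 mm on the jig; origin at bench level under its face, axes as the jig's. It is held by friction only: over about 20 N it slides along y and stays there. It carries the stop screw
- stop_face (a point): middle of the stop block's +y face, 48 mm up, jig axes. A brass screw sticks out of it towards the pipe, on the pipe's line, ending in a flat foot 21 mm wide: this is what the pipe's end must rest on. The foot, pressed home, stands 4 to 14 mm off this face, set differently each time and not measured; a weak spring (about 0.1 N) lifts it 2 mm further
- pipe: loose aluminium pipe, 22 mm outside diameter, 180 mm long, about 70 g; origin at its middle, own y axis along it, both ends alike. It starts level on the V blocks of the pipe rest, centre line 40 mm above the bench
- cam_pivot (a point): the lever's pivot axis, at the bar's mid height (x = -55, y = -39, z = 57 mm on the jig; its axes); the pivot post's top is at z = 70 mm
- lever_grip (a point): point in the middle of the black lever bar, 90 mm from the pivot, 57 mm above the bench. Bar 14 mm wide, 14 mm high (z = 50 to 64 mm), 114 mm long; its outer 80 mm swing clear above bench and plate. At 0 rad the bar points along the jig's -x, turned 16 degrees towards -y; at 1.85 along the jig's +y, beside the pipe
- lever_arm: the black cam lever; origin on its vertical pivot at bench level, x axis outward along the bar, z up. It turns clockwise seen from above from 0 rad (open, as it starts) to 1.85 rad (inner stop, clamped). It pushes back most near 0.8 rad, about 10 N at the lever grip; dead centre is at 1.55 rad: beyond it the lever snaps by itself to 1.85, short of it it springs back to 0
- jaw_pad: rubber-faced sprung pad, 28 mm wide, 14 mm high, that the cam drives along the jig's +x onto the pipe at the -y block; origin at the middle of its face, which stands 8 mm clear of the seated pipe while the lever is open; jaw parts reach up to z = 56 mm
- pipe_rest: fixed wooden pipe rest, 60 x 150 mm; origin at bench level in its middle, y axis along the pipe. Its two V blocks (14 mm thick, 40 mm high) are 62 mm either side of the middle; between them only a 6 mm base board
- torch: bystander: black plastic inspection torch lying on the bench, 135 mm long, 29 mm thick, origin under its middle
- grips: bystander: steel grips lying flat, about 150 mm long, 14 mm high, origin under the rivet
- pipe_bender: bystander: aluminium pipe bender lying flat, about 260 x 300 mm, 30 mm high, origin under its straight handle
- tape_measure: bystander: grey tape measure, 62 x 36 mm, 60 mm high, origin under its middle
- fittings_tray: bystander: grey tray of brass fittings, 110 x 140 mm, 35 mm high, fixed, origin under its middle
Not all that is in view belongs to the job. Of the things that look like the pipe, the larger one is meant.

How it is judged:
By the outcome, as a careful person would: the job done as asked, in the order asked, and still so for the second after the job is handed in, with the robot touching nothing.
It also fails if it takes over 69 s, if anything falls off the work surface, if the arm or the gripper's body presses on something with over 40 N, if the wrist force passes 120 N, or if a joint passes its speed limit or range.

ROBOT

A 6-joint arm with a two-finger parallel gripper is mounted at the origin on the work surface. World frame = base frame: x ahead of the robot, y to its left, z up, the work surface at z = 0. Lengths are in m, angles in rad, forces in N, time in s.
With the tool pointing down it reaches from about 0.425 to 0.95 m from the base axis. Payload 3.5 kg.
Tool frame: the origin (TCP) lies at the very end of the fingers, on their centre line; the grasp point (between the pads) lies behind it (ctrl.grasp_offset is the z of the grasp point in the tool frame, in m); z points along the fingers, x is the direction in which the jaws open and shut, and the axes are right-handed (so a half turn about z gives the same grasp; the last joint's range is limited). The gripper opens to 85 mm and grips with 20 to 120 N. Pads are 22 mm wide; open, the fingers measure 114 mm over their backs; the gripper's body (76 mm by 85 mm) begins 54 mm behind the grasp point. The pads swing forward as they close: fully open they stand 13 mm farther back than shut.
Start: joints at [-0.15, 0.286, 1.577, -0, 1.279, -0.15], TCP at [0.675, 0, 0.231] pointing down, gripper open.
Joint ranges: [-2.77, 2.77], [-0.9, 2.22], [0.21, 2.48], [-1.53, 4.67], [0.24, 2.81], [-2.84, 2.84]. Speed limits (rad/s): [2.79, 2.79, 3.14, 3.14, 3.14, 3.14].

INTERFACE

Orientations are given as a unit quaternion [x, y, z, w].
In Python, from plant import ctrl gives the robot as it stands.
- The arm moves only by the shell command python3 -m jog 'ROWS' [FORCE]. ROWS is JSON, a list of rows, each an object with "grip": the closure, from 0 (fully open) to 1 (shut); "xyz": the shift along the tool's x, y, z in m, a list of three; "dr": the turn, a rotation vector about the tool's x, y, z in rad, a list of three. A call has 1 to 12 rows; each row is the pose to reach, as a shift and turn from the pose commanded when the call began, along the tool's axes at that moment; what a row does not reach only later rows make up. A row lasts 1/12 s, in which the tool goes at most 41.7 mm and 7.16 degrees, less where a joint would pass 70% of its speed; a pose out of reach is approached as far as the arm can. A call with a gripper value outside its range is refused whole. The fingers move at their own pace and stop on an object; FORCE is the grip in N (left out, the last holds). Time passes only in rows, so rows that repeat a pose let the fingers close. It gives the time, the measured TCP pose, the force and the opening at its end, in the units of the state.
- ctrl.get_state(): the state, without advancing time (a new reading comes with each control period).
- ctrl.read_camera(name): name is "scene" or "side" or "wrist"; returns the picture (420x560x3 uint8, red, green, blue); there is no depth.
- ctrl.get_calibration(name): a dict with "mtx" (3x3 intrinsics, pixels), "R" (3x3) and "t" (3): a world point X has camera coordinates R X + t; the wrist camera has in their place "hand_eye" (4x4, takes a point from camera to tool coordinates, whose origin is the TCP and whose axes are the tool frame's). Camera axes: x right, y down, z forward; pixel columns grow to the right and rows downward; lengths in m; the calibration is good to about 2 mm. A picture is of the moment at which its call begins: read the wrist's pose just before it. get_calibration takes no time and is no camera call.
- ctrl.sign_off(): hands the job in, once; it reports no verdict.
The state is a dict: "time": time; "qpos": joint angles; "dq": joint speeds; "joint_efforts": joint torques, N m; "eef_pos": TCP position; "tcp_rot": TCP orientation; "contact_force": force on the tool from outside, world axes, zero at the start; "wrist_torque": the same for the moment, N m; "opening": opening from 0.0 (shut) to 1.0 (fully open).
Only numpy, scipy, OpenCV 4.12 (cv2) and the standard library are available. Lean on these libraries where they do the work, as an engineer would, in place of code of your own. Each camera call takes 0.05 s, during which the arm holds its last target.

## Working session

There is one attempt and no reset: what is moved stays moved. The work goes in short steps, Python scripts to look and compute and a shell command to move; the robot and the scene stay as the last step left them, time stands still between calls to the robot, and variables do not carry over. Pictures are saved under pics/ and viewed, and the job is handed in when it is done.

```bash
ls; mkdir -p pics; python3 - <<'E'
from plant import ctrl
import cv2
s=ctrl.get_state();print(s)
print(ctrl.grasp_offset)
for n in ("scene","side","wrist"):
    im=ctrl.read_camera(n); cv2.imwrite(f"pics/{n}0.png",im[:,:,::-1])
    print(n,{k:v.tolist() for k,v in ctrl.get_calibration(n).items() if hasattr(v,'tolist')} )
E
```

```text
pics
{'time': 0.0, 'qpos': array([-1.49986447e-01,  2.87220695e-01,  1.57817957e+00,  9.25550697e-06,
        1.27860633e+00, -1.49964001e-01]), 'dq': array([ 0.00023273, -0.00052008,  0.00093335, -0.0005636 , -0.00037909,
        0.00217781]), 'joint_efforts': array([-1.79628755e-04, -4.05981302e+01, -2.92628127e+01, -1.54224781e-04,
        5.81841552e-03,  3.74769741e-06]), 'eef_pos': array([6.74340175e-01, 1.40689522e-04, 2.29909099e-01]), 'tcp_rot': array([ 9.99999272e-01, -1.25611497e-05, -1.19276033e-03, -1.84718153e-04]), 'contact_force': array([-0.15165331,  0.10104546, -0.41131559]), 'wrist_torque': array([-0.04096376, -0.0246769 , -0.00385718]), 'opening': 0.9973858703567845}
-0.0187
scene {'mtx': [[525.799004911515, 0.0, 288.7452024641946], [0.0, 525.799004911515, 202.8129608852158], [0.0, 0.0, 1.0]], 'R': [[-0.3832779016044518, 0.9236284671976968, -0.0029162859463683416], [0.7461659477322301, 0.30777233568769663, -0.5903495302193462], [-0.5443660795701283, -0.22844396242267503, -0.8071424455733179]], 't': [0.14113967984900136, -0.38694669247448943, 1.8076814008624307]}
side {'mtx': [[517.837206510877, 0.0, 285.3238428743178], [0.0, 517.837206510877, 204.71130709163472], [0.0, 0.0, 1.0]], 'R': [[0.7938385406039401, -0.608054960288318, 0.009462384508078382], [-0.4334678243506296, -0.5766848067009208, -0.6924884684765901], [0.42652786158062206, 0.5456223959746279, -0.7213668860617096]], 't': [-0.3860235056201288, 0.34301388280612993, 1.03882200798629]}
wrist {'mtx': [[366.359189394223, 0.0, 280.68981809825584], [0.0, 366.359189394223, 205.03039236688846], [0.0, 0.0, 1.0]], 'hand_eye': [[0.9999996606364954, -0.00024883638570839925, 0.0007853708330973575, 0.0006898313191695538], [9.030796224132081e-06, 0.9565484494885312, 0.29157342762935284, -0.07469707876975697], [-0.0008237993305727168, -0.29157332158744886, 0.9565481271180888, -0.1429102927521758], [0.0, 0.0, 0.0, 1.0]]}
```

View pics/scene0.png

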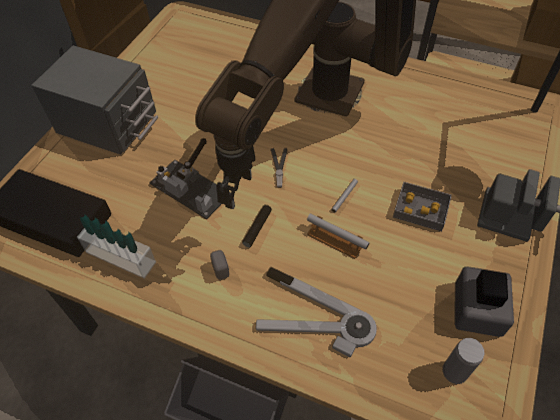

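View pics/side0.png

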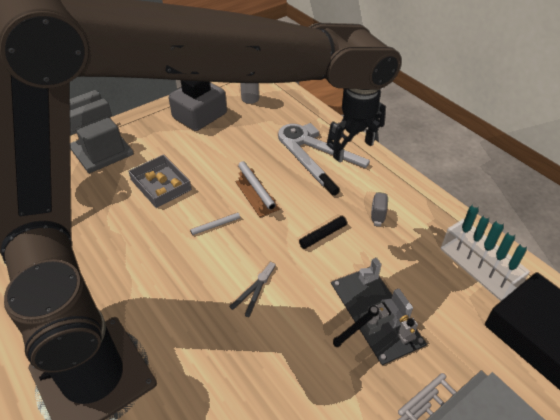

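View pics/wrist0.png

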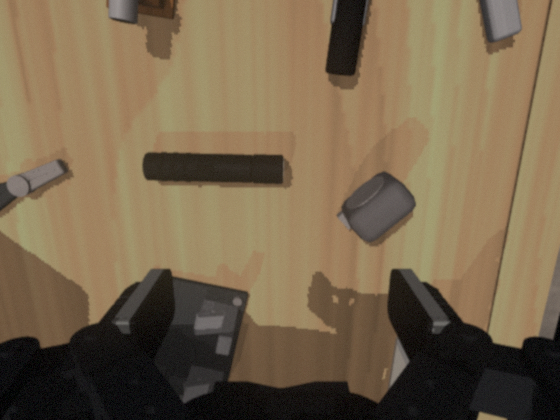

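The scene view shows two pipe-like things: the thick one on the wooden rest, scene (337,232) / side (257,185), and a thin loose rod, scene (344,195) / side (215,224). The one on the rest is larger and fits the description. The jig is at scene (190,185) / side (378,312). I'll confirm both in enlarged crops.

```bash
python3 - <<'E'
import cv2
def crop(n,x0,y0,x1,y1,f,o):
    im=cv2.imread(f"pics/{n}.png")[y0:y1,x0:x1]
    cv2.imwrite(f"pics/{o}.png",cv2.resize(im,None,fx=f,fy=f,interpolation=cv2.INTER_CUBIC))
crop("side0",180,140,300,240,6,"c_side_pipe")
crop("side0",320,245,440,370,4.8,"c_side_jig")
crop("scene0",290,170,390,270,6,"c_scene_pipe")
crop("scene0",140,130,250,225,6,"c_scene_jig")
E
```

```text
(no output)
```

View pics/c_side_pipe.png

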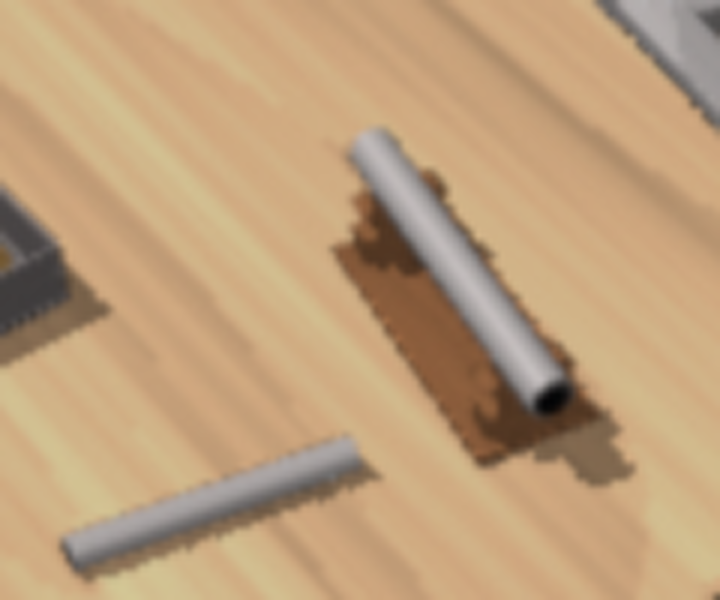

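View pics/c_side_jig.png

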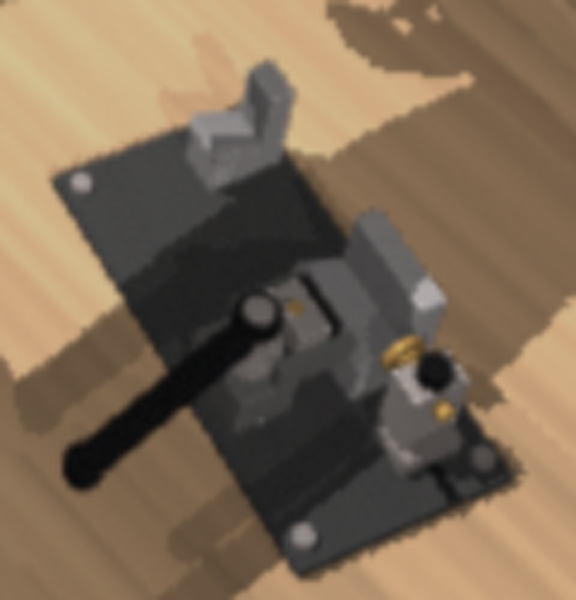

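View pics/c_scene_pipe.png

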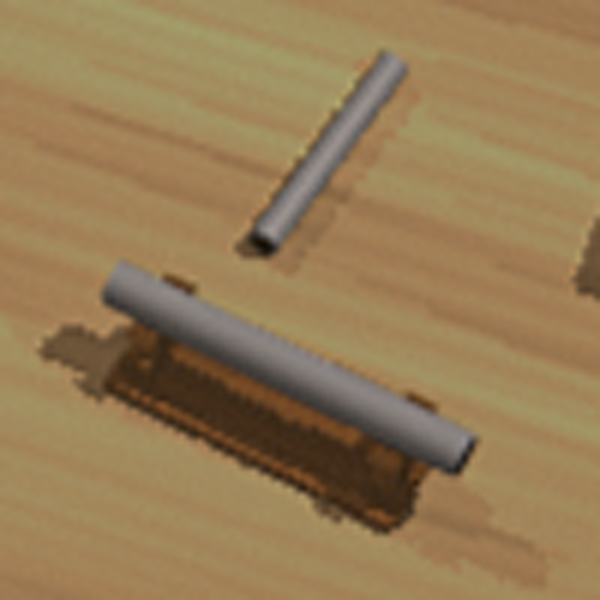

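View pics/c_scene_jig.png

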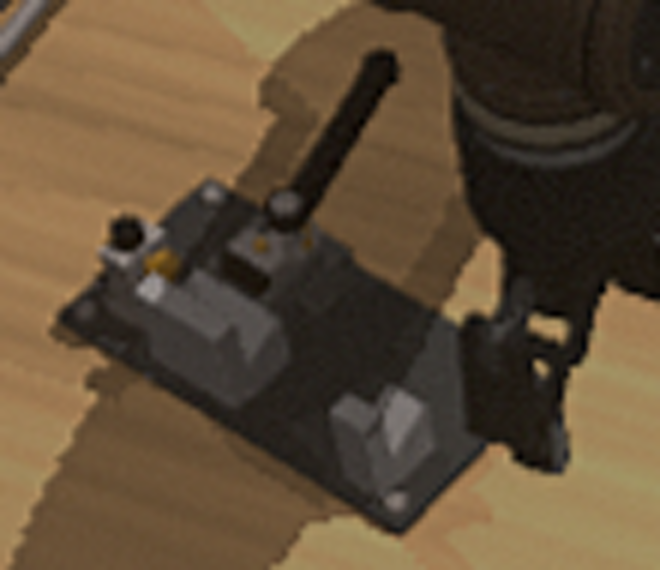

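The crops confirm it: the thick pipe lies on the V blocks, and the thin loose rod is the decoy. Next I fit the poses of the pipe and the jig.

```bash
cat > h.py <<'E'
import numpy as np, cv2
from plant import ctrl
from scipy.optimize import least_squares
from scipy.spatial.transform import Rotation as Ro
def proj(n,X,T=None):
    c=ctrl.get_calibration(n); X=np.atleast_2d(np.asarray(X,float))
    if n=="wrist":
        W=T@c["hand_eye"]; Ci=np.linalg.inv(W); P=X@Ci[:3,:3].T+Ci[:3,3]
    else: P=X@np.asarray(c["R"]).T+np.asarray(c["t"])
    p=P@np.asarray(c["mtx"]).T
    return p[:,:2]/p[:,2:]
def tcp():
    s=ctrl.get_state();T=np.eye(4);T[:3,:3]=Ro.from_quat(s["tcp_rot"]).as_matrix();T[:3,3]=s["eef_pos"];return T
def pose(p,X):
    c,s=np.cos(p[2]),np.sin(p[2]);X=np.atleast_2d(X)
    return np.c_[p[0]+c*X[:,0]-s*X[:,1],p[1]+s*X[:,0]+c*X[:,1],X[:,2]]
def fit(obs,p0,T=None):
    f=lambda p:np.concatenate([proj(n,pose(p,np.array(X)/1000),T)[0]-np.array(u) for n,X,u in obs])
    return least_squares(f,p0,loss="soft_l1"),f
def shot(n,o,box=None,f=1):
    im=ctrl.read_camera(n)[:,:,::-1]
    if box: x0,y0,x1,y1=box; im=im[y0:y1,x0:x1]
    cv2.imwrite(f"pics/{o}.png",cv2.resize(im,None,fx=f,fy=f,interpolation=cv2.INTER_CUBIC))
E
python3 - <<'E'
from h import *
S=lambda x,y:(320+x/4.8,245+y/4.8)
C=lambda x,y:(140+x/6,130+y/6)
obs=[("side",(-80,97,8),S(55,180)),("side",(-80,-127,8),S(300,573)),("side",(32,-127,8),S(518,470)),
("side",(-55,-39,70),S(262,310)),("scene",(-55,-39,70),C(286,203)),
("scene",(32,-127,8),C(60,316)),("scene",(-80,-127,8),C(212,180)),("scene",(32,97,8),C(400,528))]
r,f=fit(obs,[.6,.2,1.5]);print("jig",r.x,np.degrees(r.x[2]),f(r.x).reshape(-1,2).round(1).tolist())
r2,_=fit(obs,[.6,.2,-1.5]);print(r2.cost,r.cost)
obs=[("side",(0,90,40),(271.7,206.2)),("side",(0,-90,40),(241.8,164.7)),("scene",(0,90,40),(309.5,217.5)),("scene",(0,-90,40),(366.7,245.8))]
r,f=fit(obs,[.75,-.2,.5]);print("pipe",r.x,np.degrees(r.x[2]),f(r.x).reshape(-1,2).round(1).tolist())
E
```

```text
jig [ 0.58474895 -0.22869854 -0.2201145 ] -12.611632039388766 [[-1.1, -1.5], [0.1, -1.0], [0.1, -0.2], [-0.2, -1.1], [-0.5, -1.3], [-1.4, -1.2], [-1.1, -1.9], [-0.5, -0.9]]
6.223034248647041 6.223034248647064
pipe [0.55909974 0.22174132 2.97805264] 170.62984722206184 [[0.1, -0.4], [0.3, -0.9], [-0.7, -1.4], [0.6, -0.3]]
```

```bash
python3 -m jog '[{"grip":0,"xyz":[-0.085,0.2,0],"dr":[0,0,0.22]},{"grip":0,"xyz":[-0.085,0.2,0],"dr":[0,0,0.22]},{"grip":0,"xyz":[-0.085,0.2,0],"dr":[0,0,0.22]},{"grip":0,"xyz":[-0.085,0.2,0],"dr":[0,0,0.22]},{"grip":0,"xyz":[-0.085,0.2,0],"dr":[0,0,0.22]},{"grip":0,"xyz":[-0.085,0.2,0],"dr":[0,0,0.22]},{"grip":0,"xyz":[-0.085,0.2,0],"dr":[0,0,0.22]},{"grip":0,"xyz":[-0.085,0.2,0],"dr":[0,0,0.22]},{"grip":0,"xyz":[-0.085,0.2,0],"dr":[0,0,0.22]}]'
python3 - <<'E'
from h import *
T=tcp();np.save("T1.npy",T);shot("wrist","w1");print(T.round(4))
im=cv2.imread("pics/w1.png");print(im.shape)
E
```

```text
time: 0.9
eef_pos: [0.5904, -0.1987, 0.2311]
tcp_rot: [0.994, -0.109, -0.0, -0.0]
contact_force: [-0.5, 0.1, -0.0]
opening: 1.001
[[ 9.761e-01 -2.171e-01 -1.000e-04  5.904e-01]
 [-2.171e-01 -9.761e-01  8.000e-04 -1.987e-01]
 [-3.000e-04 -7.000e-04 -1.000e+00  2.311e-01]
 [ 0.000e+00  0.000e+00  0.000e+00  1.000e+00]]
(420, 560, 3)
```

View pics/w1.png

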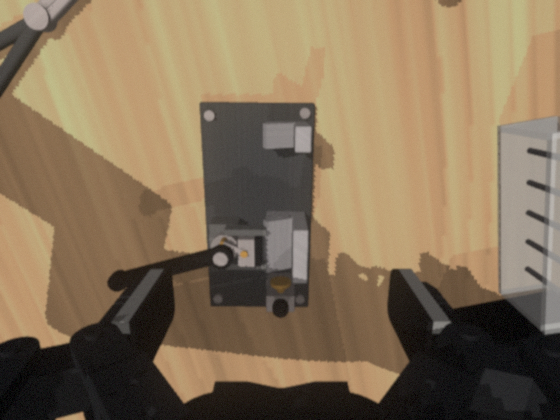

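```bash
python3 - <<'E'
import cv2
im=cv2.imread("pics/w1.png")[92:322,190:330]
cv2.imwrite("pics/w1a.png",cv2.resize(im[:120],None,fx=5,fy=5,interpolation=cv2.INTER_CUBIC))
cv2.imwrite("pics/w1b.png",cv2.resize(im[118:],None,fx=5,fy=5,interpolation=cv2.INTER_CUBIC))
E
```

```text
(no output)
```

View pics/w1a.png

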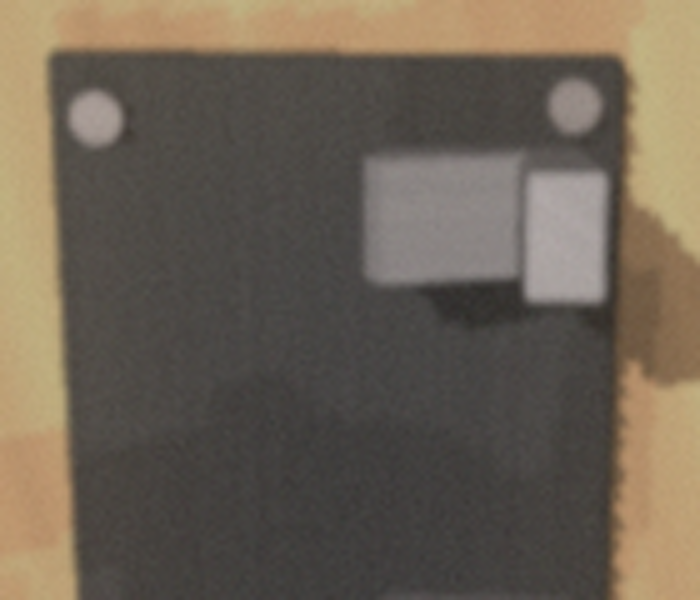

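View pics/w1b.png

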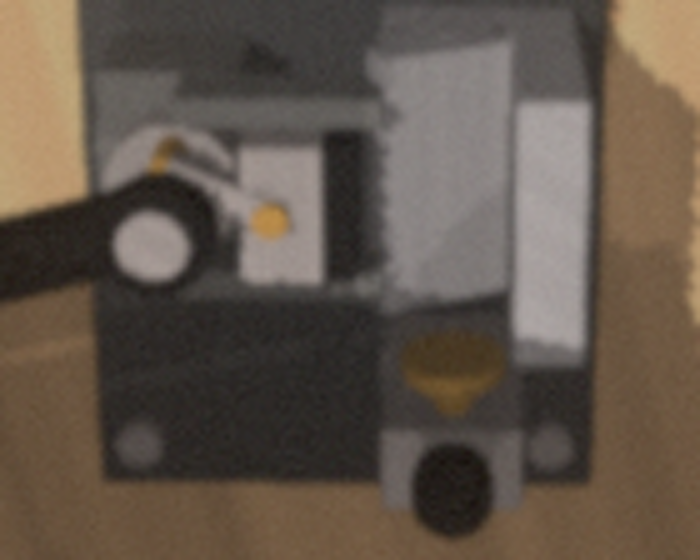

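```bash
python3 - <<'E'
from h import *
T=np.load("T1.npy")
A=lambda x,y:(190+x/5,92+y/5)
B=lambda x,y:(190+x/5,210+y/5)
obs=[((-80,97,8),A(52,55)),((32,97,8),A(622,58)),((-80,-127,8),B(105,480)),((32,-127,8),B(590,482)),((-55,-39,70),B(152,246)),
((11,-12,64),B(516,103)),((11,-66,64),B(513,345)),((11,80,64),A(525,172)),((11,58,64),A(525,303))]
r,f=fit([("wrist",)+o for o in obs],[.585,-.229,-.22],T);print("jig",r.x.round(4),np.degrees(r.x[2]),f(r.x).reshape(-1,2).round(1).tolist())
p=r.x
for y in range(-96,-80,2): print("stop face top",y,((proj("wrist",pose(p,np.array([[-14,y,58],[14,y,58]])/1000),T)-[190,210])*5).round().tolist())
for y in range(-86,-60,2): print("foot c/top/bot",y,((proj("wrist",pose(p,np.array([[0,y,48],[0,y,58.5],[0,y,37.5]])/1000),T)-[190,210])*5).round().tolist())
E
```

```text
jig [ 0.5851 -0.2291 -0.2255] -12.921085321845759 [[-1.6, -0.5], [0.8, -0.3], [-0.7, 0.5], [0.5, 0.6], [0.1, 0.4], [0.2, -0.7], [-0.1, 4.4], [0.3, -0.4], [-0.2, -0.1]]
stop face top -96 [[382.0, 487.0], [524.0, 488.0]]
stop face top -94 [[382.0, 478.0], [524.0, 479.0]]
stop face top -92 [[382.0, 469.0], [525.0, 470.0]]
stop face top -90 [[382.0, 460.0], [525.0, 461.0]]
stop face top -88 [[382.0, 451.0], [525.0, 452.0]]
stop face top -86 [[382.0, 442.0], [525.0, 443.0]]
stop face top -84 [[382.0, 433.0], [525.0, 434.0]]
stop face top -82 [[382.0, 424.0], [526.0, 425.0]]
foot c/top/bot -86 [[454.0, 416.0], [454.0, 444.0], [453.0, 390.0]]
foot c/top/bot -84 [[454.0, 407.0], [454.0, 435.0], [454.0, 381.0]]
foot c/top/bot -82 [[454.0, 398.0], [454.0, 426.0], [454.0, 372.0]]
foot c/top/bot -80 [[454.0, 390.0], [454.0, 417.0], [454.0, 364.0]]
foot c/top/bot -78 [[454.0, 381.0], [454.0, 408.0], [454.0, 355.0]]
foot c/top/bot -76 [[454.0, 372.0], [454.0, 399.0], [454.0, 346.0]]
foot c/top/bot -74 [[454.0, 363.0], [454.0, 389.0], [454.0, 337.0]]
foot c/top/bot -72 [[454.0, 354.0], [454.0, 380.0], [454.0, 329.0]]
foot c/top/bot -70 [[454.0, 345.0], [454.0, 371.0], [454.0, 320.0]]
foot c/top/bot -68 [[454.0, 336.0], [454.0, 362.0], [454.0, 311.0]]
foot c/top/bot -66 [[454.0, 326.0], [454.0, 352.0], [454.0, 302.0]]
foot c/top/bot -64 [[454.0, 317.0], [454.0, 343.0], [454.0, 293.0]]
foot c/top/bot -62 [[454.0, 308.0], [454.0, 334.0], [454.0, 284.0]]
```

The wrist view at (190–330, 92–322) shows the whole jig. The stop face is at jig y ≈ -83 and the brass foot at ≈ -73, so the pipe's middle should end near y ≈ 15. Next I move over the pipe.

```bash
python3 -m jog '[{"grip":0,"xyz":[-0.122,-0.404,0.04],"dr":[0,0,-0.055]},{"grip":0,"xyz":[-0.122,-0.404,0.04],"dr":[0,0,-0.055]},{"grip":0,"xyz":[-0.122,-0.404,0.04],"dr":[0,0,-0.055]},{"grip":0,"xyz":[-0.122,-0.404,0.04],"dr":[0,0,-0.055]},{"grip":0,"xyz":[-0.122,-0.404,0.04],"dr":[0,0,-0.055]},{"grip":0,"xyz":[-0.122,-0.404,0.04],"dr":[0,0,-0.055]},{"grip":0,"xyz":[-0.122,-0.404,0.04],"dr":[0,0,-0.055]},{"grip":0,"xyz":[-0.122,-0.404,0.04],"dr":[0,0,-0.055]},{"grip":0,"xyz":[-0.122,-0.404,0.04],"dr":[0,0,-0.055]},{"grip":0,"xyz":[-0.122,-0.404,0.04],"dr":[0,0,-0.055]},{"grip":0,"xyz":[-0.122,-0.404,0.04],"dr":[0,0,-0.055]},{"grip":0,"xyz":[-0.122,-0.404,0.04],"dr":[0,0,-0.055]}]'
python3 - <<'E'
from h import *
T=tcp();np.save("T2.npy",T);shot("wrist","w2",(180,70,380,330),2.3);print(T.round(4))
print(((proj("wrist",pose([.559,.2217,-.1635],np.array([[0,90,40],[0,-90,40]])/1000),T)-[180,70])*2.3).round().tolist())
E
```

```text
time: 1.95
eef_pos: [0.5576, 0.2251, 0.1908]
tcp_rot: [0.997, -0.079, -0.0, -0.0]
contact_force: [0.1, -0.7, -0.1]
opening: 1.004
[[ 9.876e-01 -1.573e-01 -1.000e-03  5.576e-01]
 [-1.573e-01 -9.876e-01  1.000e-04  2.251e-01]
 [-1.000e-03  1.000e-04 -1.000e+00  1.908e-01]
 [ 0.000e+00  0.000e+00  0.000e+00  1.000e+00]]
[[237.0, 15.0], [233.0, 502.0]]
```

View pics/w2.png

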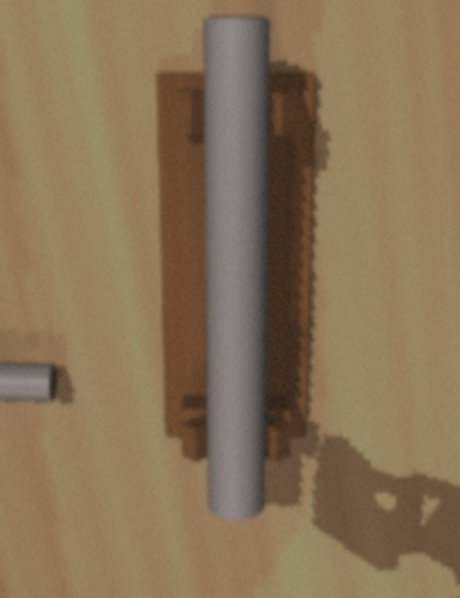

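```bash
python3 - <<'E'
from h import *
T=np.load("T2.npy")
A=lambda x,y:(180+x/2.3,70+y/2.3)
r,f=fit([("wrist",(0,90,51),A(237,17)),("wrist",(0,-90,51),A(236,518)),("wrist",(0,90,51),A(237,17))],[.559,.2217,-.1635],T)
print(r.x.round(4),f(r.x).round(1))
p=np.array([r.x[0],r.x[1],0]);d=p-np.r_[T[:2,3],0]
print("tool shift",(T[:3,:3].T@d).round(4),"yaw now",np.arctan2(T[1,0],T[0,0]))
E
```

```text
[ 0.5594  0.2208 -0.1582] [ 0.  -0.1 -0.   0.4  0.  -0.1]
tool shift [ 0.0024  0.0039 -0.    ] yaw now -0.15793629022481978
```

```bash
python3 -m jog '[{"grip":0,"xyz":[0.0024,0.004,0.04],"dr":[0,0,0]},{"grip":0,"xyz":[0.0024,0.004,0.08],"dr":[0,0,0]},{"grip":0,"xyz":[0.0024,0.004,0.12],"dr":[0,0,0]},{"grip":0,"xyz":[0.0024,0.004,0.15],"dr":[0,0,0]},{"grip":0,"xyz":[0.0024,0.004,0.169],"dr":[0,0,0]},{"grip":0,"xyz":[0.0024,0.004,0.169],"dr":[0,0,0]}]' 30
python3 -m jog '[{"grip":1,"xyz":[0,0,0],"dr":[0,0,0]},{"grip":1,"xyz":[0,0,0],"dr":[0,0,0]},{"grip":1,"xyz":[0,0,0],"dr":[0,0,0]},{"grip":1,"xyz":[0,0,0],"dr":[0,0,0]},{"grip":1,"xyz":[0,0,0],"dr":[0,0,0]},{"grip":1,"xyz":[0,0,0],"dr":[0,0,0]},{"grip":1,"xyz":[0,0,0],"dr":[0,0,0]},{"grip":1,"xyz":[0,0,0],"dr":[0,0,0]}]' 30
```

```text
time: 2.5
eef_pos: [0.557, 0.2142, 0.017]
tcp_rot: [0.997, -0.083, -0.005, 0.002]
contact_force: [-0.6, -0.4, -0.4]
opening: 1.005
time: 3.17
eef_pos: [0.5574, 0.2173, 0.0236]
tcp_rot: [0.997, -0.082, -0.005, 0.0]
contact_force: [-11.3, 1.7, 10.2]
opening: 0.245
```

```bash
python3 -m jog '[{"grip":1,"xyz":[0,0,-0.01],"dr":[0,0,0]},{"grip":1,"xyz":[0,0,-0.04],"dr":[0,0,0]},{"grip":1,"xyz":[0,0,-0.08],"dr":[0,0,0]},{"grip":1,"xyz":[0,0,-0.11],"dr":[0,0,0]},{"grip":1,"xyz":[0,0,-0.11],"dr":[0,0,0]},{"grip":1,"xyz":[0,0,-0.11],"dr":[0,0,0]},{"grip":1,"xyz":[0,0,-0.11],"dr":[0,0,0]}]' 30
python3 - <<'E'
from h import *
T=tcp();np.save("T3.npy",T);shot("wrist","w3");shot("side","s3",(180,80,380,240),4);print(T.round(4))
E
```

```text
time: 3.75
eef_pos: [0.5607, 0.2165, 0.1325]
tcp_rot: [0.997, -0.082, 0.0, -0.0]
contact_force: [-0.0, 0.5, -0.7]
opening: 0.243
[[ 9.864e-01 -1.642e-01  6.000e-04  5.607e-01]
 [-1.642e-01 -9.864e-01  0.000e+00  2.165e-01]
 [ 5.000e-04 -1.000e-04 -1.000e+00  1.325e-01]
 [ 0.000e+00  0.000e+00  0.000e+00  1.000e+00]]
```

View pics/w3.png

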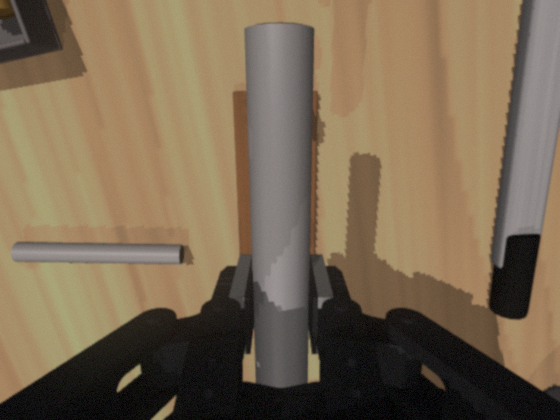

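View pics/s3.png

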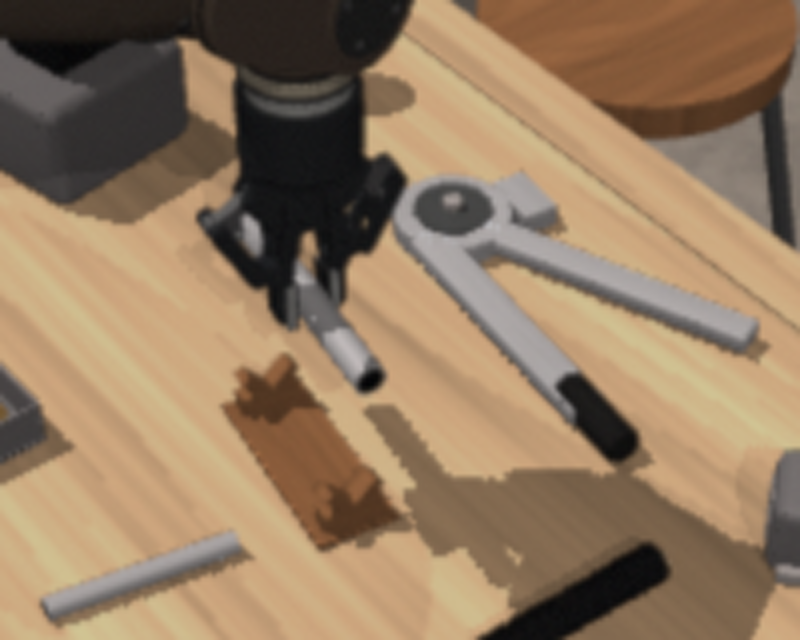

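```bash
python3 - <<'E'
from h import *
im=cv2.imread("pics/w3.png");g=cv2.GaussianBlur(im,(3,3),0).astype(float)
for v in (40,60,80,150,200,230):
    row=g[v-2:v+3].mean(0); d=np.abs(np.diff(row,axis=0)).sum(1)
    l=225+np.argmax(d[225:270]);r=295+np.argmax(d[295:335]);print(v,l,r,r-l)
def sil(d,z,pit,T=np.eye(4)):
    # pipe in tool frame: centre (0,d,z) axis (0,cos,sin); returns width at rows + rim v
    c=np.array([0,d,z]);a=np.array([0,np.cos(pit),np.sin(pit)]);n=np.array([0,-np.sin(pit),np.cos(pit)])
    H=ctrl.get_calibration("wrist")["hand_eye"];cam=H[:3,3]
    out=[]
    for t in (-85,-60,-30,0):
        P=c+a*t/1000
        w=cam-P;w-=a*(w@a);D=np.linalg.norm(w);w/=D
        u=np.cross(a,w);k=.011/D
        s1=P+.011*(w*k+u*np.sqrt(1-k*k));s2=P+.011*(w*k-u*np.sqrt(1-k*k))
        q=proj("wrist",[s1,s2],T);out.append((q.mean(0)[1].round(),np.abs(q[0]-q[1])[0].round(1)))
    e=proj("wrist",[c-a*.09-n*.011,c-a*.09],T)[:,1].round()
    b=proj("wrist",[c+a*.09-n*.011],T)[:,1].round()
    return out,e,b
for d in (0,-.004,.004):print(d,sil(d,-.0187,0))
print(sil(0,-.0187,.035),sil(0,-.0187,-.035))
E
```

```text
40 244 313 69
60 244 313 69
80 245 312 67
150 234 317 83
200 236 317 81
230 238 316 78
0 ([(np.float64(59.0), np.float64(69.9)), (np.float64(140.0), np.float64(65.7)), (np.float64(224.0), np.float64(61.3)), (np.float64(299.0), np.float64(57.5))], array([37., 43.]), array([497.]))
-0.004 ([(np.float64(46.0), np.float64(70.6)), (np.float64(128.0), np.float64(66.3)), (np.float64(214.0), np.float64(61.9)), (np.float64(289.0), np.float64(58.0))], array([22., 28.]), array([490.]))
0.004 ([(np.float64(73.0), np.float64(69.2)), (np.float64(152.0), np.float64(65.1)), (np.float64(235.0), np.float64(60.8)), (np.float64(308.0), np.float64(57.0))], array([53., 56.]), array([504.]))
([(np.float64(59.0), np.float64(71.6)), (np.float64(141.0), np.float64(66.8)), (np.float64(226.0), np.float64(61.8)), (np.float64(299.0), np.float64(57.5))], array([37., 41.]), array([490.])) ([(np.float64(60.0), np.float64(68.2)), (np.float64(139.0), np.float64(64.6)), (np.float64(223.0), np.float64(60.8)), (np.float64(298.0), np.float64(57.5))], array([38., 44.]), array([504.]))
```

```bash
cat >> h.py <<'E'
J=[.5851,-.2291,-.2255]
def goto(jx,jy,z,yaw=None):
    T=tcp();w=pose(J,np.array([[jx,jy,0]])/1000)[0];w[2]=z/1000
    y=np.arctan2(T[1,0],T[0,0])
    print("shift",(T[:3,:3].T@(w-T[:3,3])).round(4),"dr z to jig yaw",round(y-J[2],4))
def jigpos():
    T=tcp();d=T[:2,3]-J[:2];c,s=np.cos(J[2]),np.sin(J[2]);print("jig xyz mm",(1e3*np.array([c*d[0]+s*d[1],-s*d[0]+c*d[1],T[2,3]])).round(1))
E
python3 -c "
from h import *
goto(-3,24.7,132)"
```

```text
shift [ 0.0968  0.4103 -0.0012] dr z to jig yaw 0.0605
```

```bash
python3 -m jog '[{"grip":1,"xyz":[0.008,0.036,0],"dr":[0,0,0.01]},{"grip":1,"xyz":[0.017,0.072,0],"dr":[0,0,0.02]},{"grip":1,"xyz":[0.026,0.108,0],"dr":[0,0,0.03]},{"grip":1,"xyz":[0.034,0.144,0],"dr":[0,0,0.04]},{"grip":1,"xyz":[0.042,0.18,0],"dr":[0,0,0.05]},{"grip":1,"xyz":[0.051,0.216,0],"dr":[0,0,0.06]},{"grip":1,"xyz":[0.059,0.252,0],"dr":[0,0,0.0605]},{"grip":1,"xyz":[0.068,0.288,0],"dr":[0,0,0.0605]},{"grip":1,"xyz":[0.076,0.324,0],"dr":[0,0,0.0605]},{"grip":1,"xyz":[0.085,0.36,0],"dr":[0,0,0.0605]},{"grip":1,"xyz":[0.093,0.392,0],"dr":[0,0,0.0605]},{"grip":1,"xyz":[0.0968,0.41,0],"dr":[0,0,0.0605]}]' 30
python3 -m jog '[{"grip":1,"xyz":[0,0,0],"dr":[0,0,0]},{"grip":1,"xyz":[0,0,0],"dr":[0,0,0]},{"grip":1,"xyz":[0,0,0],"dr":[0,0,0]}]'
python3 -c "
from h import *
jigpos();goto(-3,24.7,132);goto(-3,24.7,51.5-18.7);T=tcp();np.save('T4.npy',T);shot('wrist','w4');shot('side','s4',(300,160,480,380),2.7)"
```

```text
time: 4.85
eef_pos: [0.588, -0.2071, 0.1303]
tcp_rot: [0.993, -0.114, -0.001, -0.0]
contact_force: [1.1, 0.6, -0.8]
opening: 0.251
time: 5.1
eef_pos: [0.5881, -0.2026, 0.1307]
tcp_rot: [0.994, -0.112, -0.001, -0.001]
contact_force: [0.8, 0.2, -1.2]
opening: 0.238
jig xyz mm [ -3.   26.5 130.7]
shift [-0.      0.0018 -0.0013] dr z to jig yaw 0.0001
shift [0.0003 0.0019 0.0979] dr z to jig yaw 0.0001
```

View pics/w4.png

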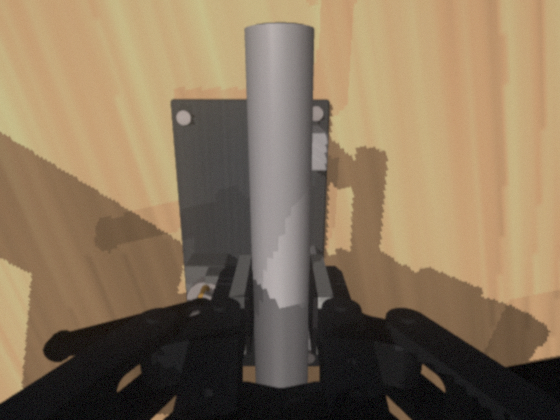

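View pics/s4.png

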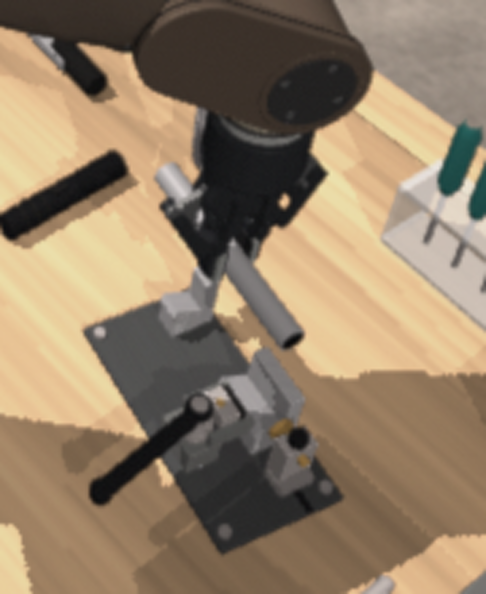

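```bash
python3 -m jog '[{"grip":1,"xyz":[0,0.001,0.025],"dr":[0,0,0]},{"grip":1,"xyz":[0,0.001,0.05],"dr":[0,0,0]},{"grip":1,"xyz":[0,0.001,0.07],"dr":[0,0,0]},{"grip":1,"xyz":[0,0.001,0.083],"dr":[0,0,0]},{"grip":1,"xyz":[0,0.001,0.091],"dr":[0,0,0]},{"grip":1,"xyz":[0,0.001,0.093],"dr":[0,0,0]},{"grip":1,"xyz":[0,0.001,0.093],"dr":[0,0,0]},{"grip":1,"xyz":[0,0.001,0.093],"dr":[0,0,0]}]' 
python3 -c "
from h import *
jigpos();goto(-3,24.7,51-18.7)
shot('side','s5',(300,220,460,370),4);shot('scene','c5',(140,110,250,225),5)"
```

```text
time: 5.87
eef_pos: [0.5891, -0.2046, 0.0403]
tcp_rot: [0.994, -0.113, 0.0, -0.0]
contact_force: [-1.8, 1.0, -1.9]
opening: 0.247
jig xyz mm [-1.5 24.8 40.3]
shift [-0.0015  0.0001  0.008 ] dr z to jig yaw -0.0002
```

View pics/s5.png

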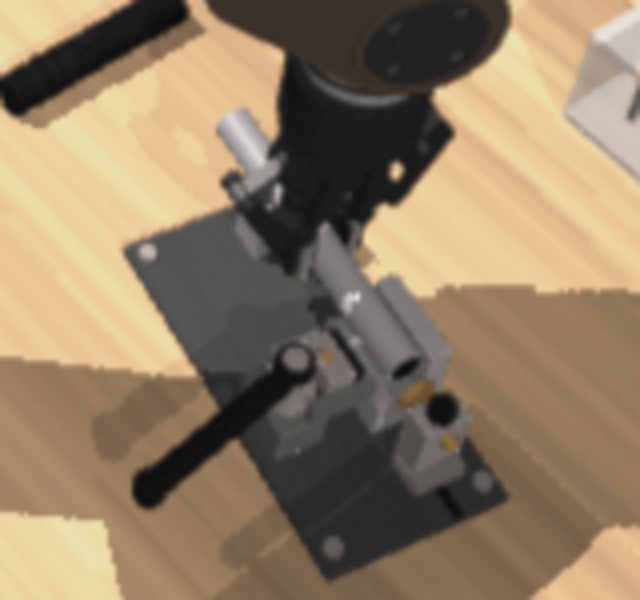

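View pics/c5.png

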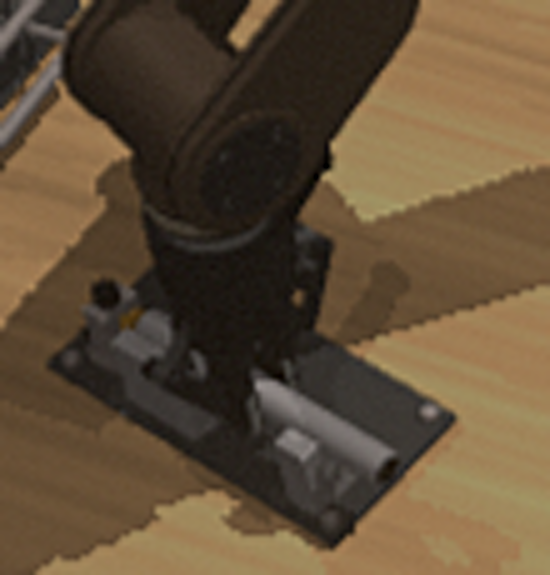

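The pipe sits over the channel with its end just short of the brass foot (side crop ~(405,365)). I lower it gently.

```bash
python3 -m jog '[{"grip":1,"xyz":[-0.0015,0,0.003],"dr":[0,0,0]},{"grip":1,"xyz":[-0.0015,0,0.006],"dr":[0,0,0]},{"grip":1,"xyz":[-0.0015,0,0.006],"dr":[0,0,0]},{"grip":1,"xyz":[-0.0015,0,0.006],"dr":[0,0,0]}]'
python3 -c "
from h import *
jigpos()"
```

```text
time: 6.3
eef_pos: [0.5874, -0.2046, 0.0334]
tcp_rot: [0.994, -0.112, 0.0, 0.0]
contact_force: [0.3, 0.4, -0.6]
opening: 0.248
jig xyz mm [-3.3 24.4 33.4]
```

```bash
python3 -m jog '[{"grip":1,"xyz":[0,0,0.0015],"dr":[0,0,0]},{"grip":1,"xyz":[0,0,0.0025],"dr":[0,0,0]},{"grip":1,"xyz":[0,0,0.0025],"dr":[0,0,0]},{"grip":1,"xyz":[0,0,0.0025],"dr":[0,0,0]}]'
python3 -c "
from h import *
jigpos()"
```

```text
time: 6.63
eef_pos: [0.5885, -0.205, 0.0322]
tcp_rot: [0.994, -0.113, 0.001, 0.001]
contact_force: [0.6, -0.2, 6.0]
opening: 0.246
jig xyz mm [-2.1 24.3 32.2]
```

```bash
python3 -m jog '[{"grip":0.7,"xyz":[0,0,-0.001],"dr":[0,0,0]},{"grip":0.6,"xyz":[0,0,-0.001],"dr":[0,0,0]},{"grip":0.5,"xyz":[0,0,-0.001],"dr":[0,0,0]},{"grip":0.45,"xyz":[0,0,-0.001],"dr":[0,0,0]},{"grip":0.45,"xyz":[0,0,-0.001],"dr":[0,0,0]},{"grip":0.45,"xyz":[0,0,-0.001],"dr":[0,0,0]}]'
python3 -c "
from h import *
jigpos()"
python3 -m jog '[{"grip":0.45,"xyz":[0,0,-0.02],"dr":[0,0,0]},{"grip":0.45,"xyz":[0,0,-0.05],"dr":[0,0,0]},{"grip":0.45,"xyz":[0,0,-0.085],"dr":[0,0,0]},{"grip":0.45,"xyz":[0,-0.03,-0.1],"dr":[0,0,0]},{"grip":0.45,"xyz":[0,-0.06,-0.1],"dr":[0,0,0]},{"grip":0.6,"xyz":[0,-0.1,-0.1],"dr":[0,0,0]},{"grip":1,"xyz":[0,-0.13,-0.1],"dr":[0,0,0]},{"grip":1,"xyz":[0,-0.13,-0.1],"dr":[0,0,0]},{"grip":1,"xyz":[0,-0.13,-0.1],"dr":[0,0,0]}]'
python3 -c "
from h import *
jigpos();np.save('T6.npy',tcp())
shot('wrist','w6');shot('side','s6',(300,220,460,370),4);shot('scene','c6',(140,110,250,225),5)"
```

```text
time: 7.13
eef_pos: [0.5869, -0.2043, 0.0314]
tcp_rot: [0.994, -0.113, -0.0, -0.0]
contact_force: [0.4, 0.8, 0.0]
opening: 0.551
jig xyz mm [-3.8 24.6 31.4]
time: 7.88
eef_pos: [0.6163, -0.0761, 0.1316]
tcp_rot: [0.994, -0.111, -0.0, 0.0]
contact_force: [0.2, 0.2, -0.4]
opening: 0.008
jig xyz mm [ -3.8 156.1 131.6]
```

View pics/w6.png

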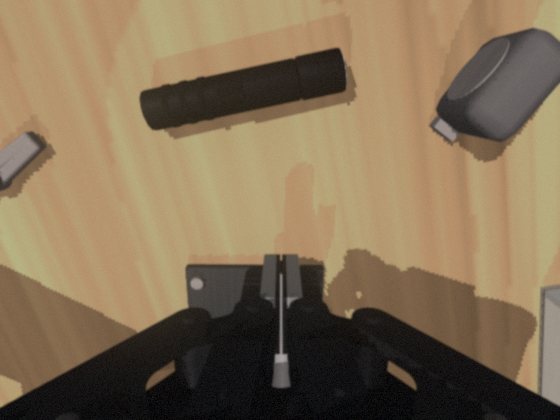

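View pics/s6.png

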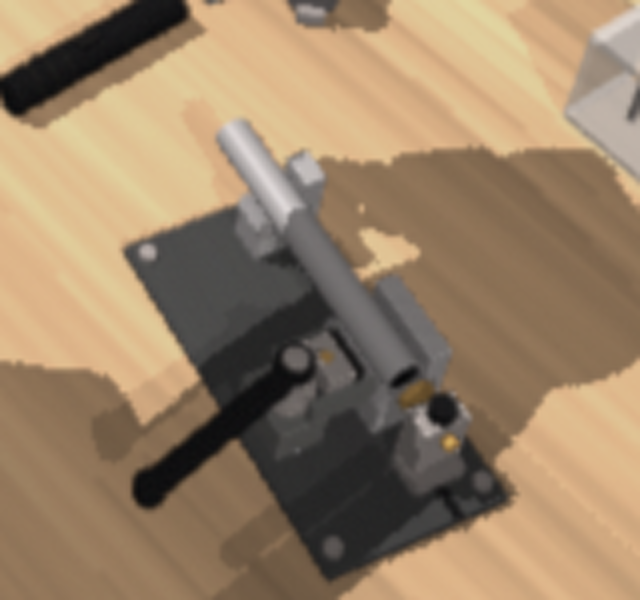

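The pipe is in the channel against the fence, its end (400,378) a few mm off the foot (415,393). Next I push on its +y end with the fingers shut.

```bash
python3 -m jog '[{"grip":1,"xyz":[0.0038,0.0,0.03],"dr":[0,0,0]},{"grip":1,"xyz":[0.0038,0.0,0.06],"dr":[0,0,0]},{"grip":1,"xyz":[0.0038,0.0,0.085],"dr":[0,0,0]},{"grip":1,"xyz":[0.0038,0.0,0.095],"dr":[0,0,0]},{"grip":1,"xyz":[0.0038,0.01,0.095],"dr":[0,0,0]},{"grip":1,"xyz":[0.0038,0.018,0.095],"dr":[0,0,0]},{"grip":1,"xyz":[0.0038,0.018,0.095],"dr":[0,0,0]},{"grip":1,"xyz":[0.0038,0.018,0.095],"dr":[0,0,0]}]'
python3 -c "
from h import *
jigpos();goto(0,130,36);shot('side','s7',(300,200,460,350),4);shot('wrist','w7',(150,200,410,400),2.5)"
```

```text
time: 8.7
eef_pos: [0.6175, -0.0978, 0.0393]
tcp_rot: [0.994, -0.113, 0.002, 0.0]
contact_force: [-0.4, 0.1, 0.1]
opening: -0.001
jig xyz mm [  2.2 135.2  39.3]
shift [-0.0022  0.0052  0.0033] dr z to jig yaw -0.0018
```

View pics/s7.png

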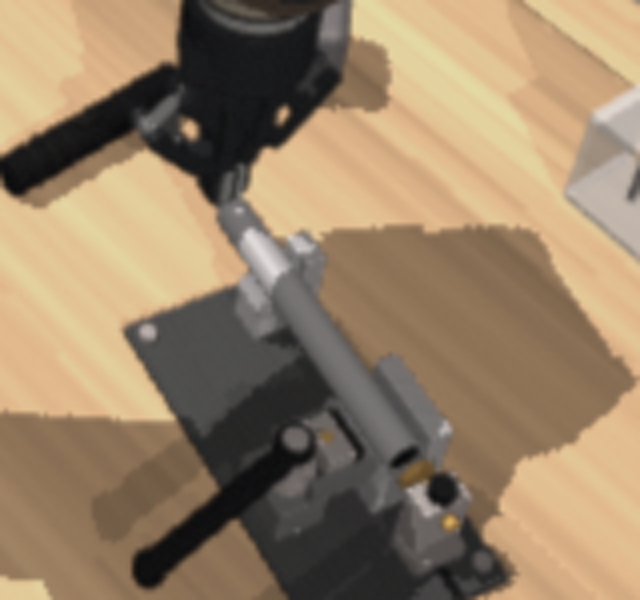

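View pics/w7.png

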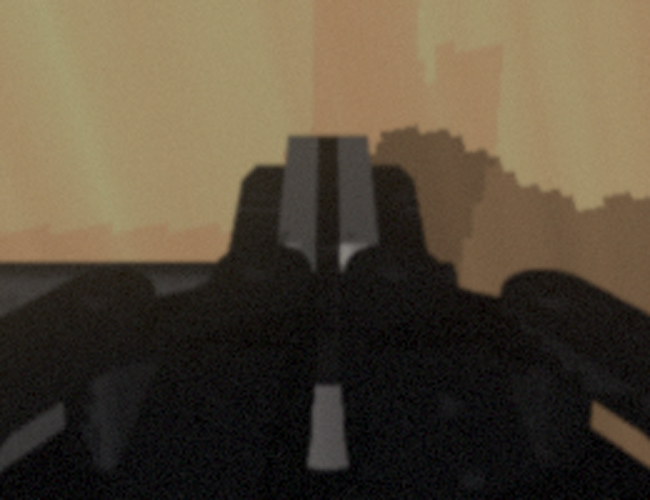

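```bash
python3 -m jog '[{"grip":1,"xyz":[-0.002,0.002,0.001],"dr":[0,0,0]},{"grip":1,"xyz":[-0.002,0.004,0.001],"dr":[0,0,0]},{"grip":1,"xyz":[-0.002,0.006,0.001],"dr":[0,0,0]},{"grip":1,"xyz":[-0.002,0.008,0.001],"dr":[0,0,0]},{"grip":1,"xyz":[-0.002,0.010,0.001],"dr":[0,0,0]},{"grip":1,"xyz":[-0.002,0.011,0.001],"dr":[0,0,0]},{"grip":1,"xyz":[-0.002,0.011,0.001],"dr":[0,0,0]}]'
python3 -c "
from h import *
jigpos();shot('side','s8',(350,280,450,360),6)"
```

```text
time: 9.38
eef_pos: [0.6116, -0.1065, 0.0359]
tcp_rot: [0.994, -0.113, 0.0, 0.0]
contact_force: [-0.8, -0.6, 0.1]
opening: -0.003
jig xyz mm [ -1.6 125.4  35.9]
```

View pics/s8.png

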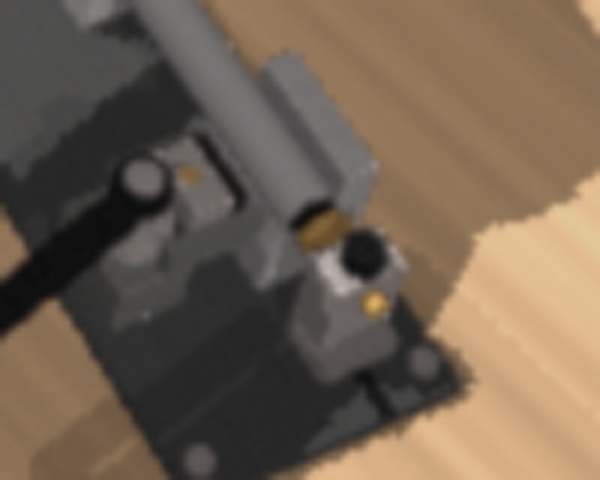

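```bash
python3 -m jog '[{"grip":1,"xyz":[0.001,0.001,0],"dr":[0,0,0]},{"grip":1,"xyz":[0.001,0.002,0],"dr":[0,0,0]},{"grip":1,"xyz":[0.001,0.003,0],"dr":[0,0,0]},{"grip":1,"xyz":[0.001,0.003,0],"dr":[0,0,0]}]'
python3 -c "
from h import *
jigpos()"
python3 -m jog '[{"grip":1,"xyz":[0,0.001,0],"dr":[0,0,0]},{"grip":1,"xyz":[0,0.002,0],"dr":[0,0,0]},{"grip":1,"xyz":[0,0.002,0],"dr":[0,0,0]}]'
python3 -c "
from h import *
jigpos();shot('side','s9',(350,280,450,360),6)"
```

```text
time: 9.77
eef_pos: [0.6118, -0.1097, 0.0357]
tcp_rot: [0.994, -0.113, -0.0, 0.0]
contact_force: [-0.1, 0.2, 0.4]
opening: -0.004
jig xyz mm [ -0.6 122.3  35.7]
time: 10.02
eef_pos: [0.6115, -0.1117, 0.0359]
tcp_rot: [0.994, -0.113, 0.0, 0.0]
contact_force: [0.2, 0.5, -1.0]
opening: -0.002
jig xyz mm [ -0.6 120.3  35.9]
```

View pics/s9.png

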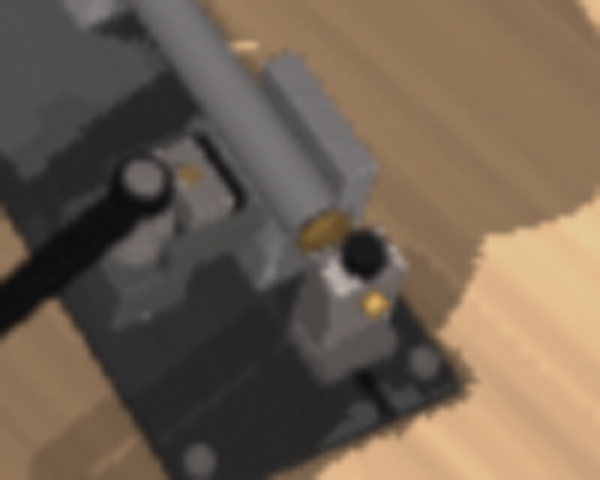

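The end now touches the foot. I continue in 1 mm steps and watch the force.

```bash
python3 -m jog '[{"grip":1,"xyz":[0,0.0005,0],"dr":[0,0,0]},{"grip":1,"xyz":[0,0.001,0],"dr":[0,0,0]},{"grip":1,"xyz":[0,0.001,0],"dr":[0,0,0]}]'
python3 -c "
from h import *
jigpos()"
python3 -m jog '[{"grip":1,"xyz":[0,0.0005,0],"dr":[0,0,0]},{"grip":1,"xyz":[0,0.001,0],"dr":[0,0,0]},{"grip":1,"xyz":[0,0.001,0],"dr":[0,0,0]}]'
python3 -c "
from h import *
jigpos()"
```

```text
time: 10.32
eef_pos: [0.6113, -0.1125, 0.0359]
tcp_rot: [0.994, -0.113, 0.0, 0.0]
contact_force: [0.3, -0.8, 0.2]
opening: -0.0
jig xyz mm [ -0.5 119.5  35.9]
time: 10.57
eef_pos: [0.6111, -0.1134, 0.0359]
tcp_rot: [0.994, -0.113, 0.0, 0.0]
contact_force: [-0.3, 0.3, 0.4]
opening: 0.004
jig xyz mm [ -0.5 118.5  35.9]
```

```bash
python3 -m jog '[{"grip":1,"xyz":[0,0.0005,0],"dr":[0,0,0]},{"grip":1,"xyz":[0,0.0005,0],"dr":[0,0,0]},{"grip":1,"xyz":[0,0.0005,0],"dr":[0,0,0]}]'
python3 -c "
from h import *
jigpos()"
python3 -m jog '[{"grip":1,"xyz":[0,0.0005,0],"dr":[0,0,0]},{"grip":1,"xyz":[0,0.0005,0],"dr":[0,0,0]},{"grip":1,"xyz":[0,0.0005,0],"dr":[0,0,0]}]'
python3 -c "
from h import *
jigpos();shot('side','s10',(350,280,450,360),6)"
```

```text
time: 10.82
eef_pos: [0.6109, -0.1139, 0.0359]
tcp_rot: [0.994, -0.112, 0.0, 0.0]
contact_force: [-0.2, -0.0, 0.9]
opening: 0.001
jig xyz mm [ -0.6 118.   35.9]
time: 11.07
eef_pos: [0.6108, -0.1144, 0.0359]
tcp_rot: [0.994, -0.113, 0.0, 0.0]
contact_force: [1.2, 0.8, 0.3]
opening: 0.002
jig xyz mm [ -0.6 117.5  35.9]
```

View pics/s10.png

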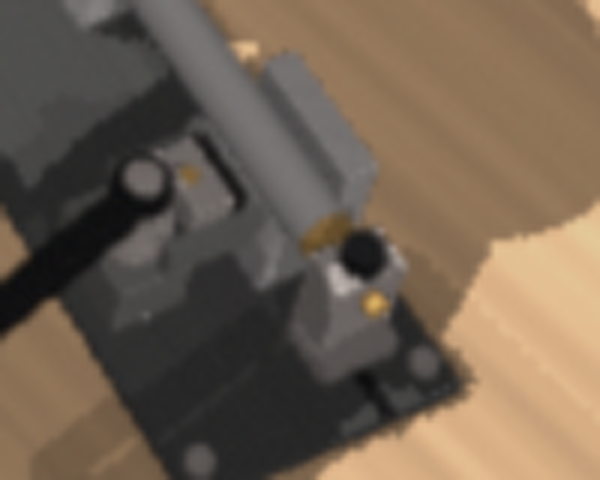

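```bash
python3 -m jog '[{"grip":1,"xyz":[0,0.0005,0],"dr":[0,0,0]},{"grip":1,"xyz":[0,0.0005,0],"dr":[0,0,0]},{"grip":1,"xyz":[0,0.0005,0],"dr":[0,0,0]}]'
python3 -c "
from h import *
jigpos()"
python3 -m jog '[{"grip":1,"xyz":[0,0.0005,0],"dr":[0,0,0]},{"grip":1,"xyz":[0,0.0005,0],"dr":[0,0,0]},{"grip":1,"xyz":[0,0.0005,0],"dr":[0,0,0]}]'
python3 -c "
from h import *
jigpos()"
```

```text
time: 11.37
eef_pos: [0.6107, -0.1149, 0.0358]
tcp_rot: [0.994, -0.113, 0.0, 0.0]
contact_force: [-0.1, -0.2, 0.3]
opening: 0.0
jig xyz mm [ -0.6 117.   35.8]
time: 11.62
eef_pos: [0.6106, -0.1152, 0.0359]
tcp_rot: [0.994, -0.113, 0.0, -0.0]
contact_force: [1.6, 0.7, 0.1]
opening: 0.001
jig xyz mm [ -0.6 116.7  35.9]
```

```bash
python3 -m jog '[{"grip":1,"xyz":[0,0.0004,0],"dr":[0,0,0]},{"grip":1,"xyz":[0,0.0004,0],"dr":[0,0,0]},{"grip":1,"xyz":[0,0.0004,0],"dr":[0,0,0]}]'
python3 -c "
from h import *
jigpos();
for i in range(3): print(ctrl.get_state()['contact_force'].round(2))"
python3 -m jog '[{"grip":1,"xyz":[0,0.0004,0],"dr":[0,0,0]},{"grip":1,"xyz":[0,0.0004,0],"dr":[0,0,0]},{"grip":1,"xyz":[0,0.0004,0],"dr":[0,0,0]}]'
python3 -c "
from h import *
jigpos()"
```

```text
time: 11.87
eef_pos: [0.6106, -0.1154, 0.0358]
tcp_rot: [0.994, -0.113, 0.0, -0.0]
contact_force: [1.2, 2.2, 1.0]
opening: -0.002
jig xyz mm [ -0.6 116.5  35.8]
[1.21 2.25 1.02]
[1.21 2.25 1.02]
[1.21 2.25 1.02]
time: 12.12
eef_pos: [0.6105, -0.1157, 0.0358]
tcp_rot: [0.994, -0.113, 0.0, -0.0]
contact_force: [1.8, 4.3, 0.1]
opening: 0.003
jig xyz mm [ -0.6 116.2  35.8]
```

```bash
python3 -m jog '[{"grip":1,"xyz":[0,0.0003,0],"dr":[0,0,0]},{"grip":1,"xyz":[0,0.0003,0],"dr":[0,0,0]},{"grip":1,"xyz":[0,0.0003,0],"dr":[0,0,0]}]'
python3 -c "
from h import *
jigpos();shot('side','s11',(350,280,450,360),6)"
```

```text
time: 12.37
eef_pos: [0.6104, -0.1159, 0.0358]
tcp_rot: [0.994, -0.113, 0.0, -0.0]
contact_force: [1.4, 5.5, -0.0]
opening: -0.001
jig xyz mm [ -0.6 115.9  35.8]
```

View pics/s11.png

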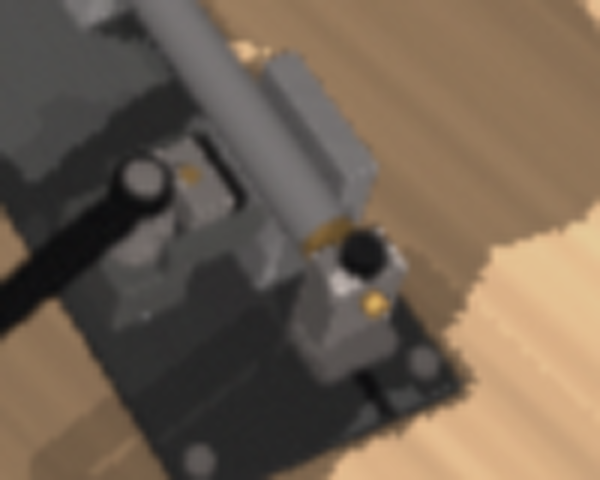

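The pipe is home: force built from 0 to 5.5 N over about 0.8 mm of travel, and the knob is still at (364,253), so the stop hasn't moved. I back off and check that it stays.

```bash
python3 -m jog '[{"grip":1,"xyz":[0,-0.001,0],"dr":[0,0,0]},{"grip":1,"xyz":[0,-0.003,0],"dr":[0,0,0]},{"grip":1,"xyz":[0,-0.008,0],"dr":[0,0,0]},{"grip":1,"xyz":[0,-0.02,0],"dr":[0,0,0]},{"grip":1,"xyz":[0,-0.03,-0.03],"dr":[0,0,0]},{"grip":1,"xyz":[0,-0.03,-0.07],"dr":[0,0,0]},{"grip":1,"xyz":[0,-0.03,-0.08],"dr":[0,0,0]},{"grip":1,"xyz":[0,-0.03,-0.08],"dr":[0,0,0]}]'
python3 -c "
from h import *
jigpos();shot('side','s12',(350,280,450,360),6);goto(-133,-93,110)
print(ctrl.get_state()['qpos'].round(2))"
```

```text
time: 13.08
eef_pos: [0.6202, -0.0875, 0.1211]
tcp_rot: [0.994, -0.112, 0.005, 0.001]
contact_force: [0.1, -0.3, -0.2]
opening: 0.003
jig xyz mm [  2.6 145.9 121.1]
shift [-0.134   0.2387  0.0077] dr z to jig yaw 0.0006
[-0.3   0.29  1.79 -0.    1.06 -0.08]
```

View pics/s12.png

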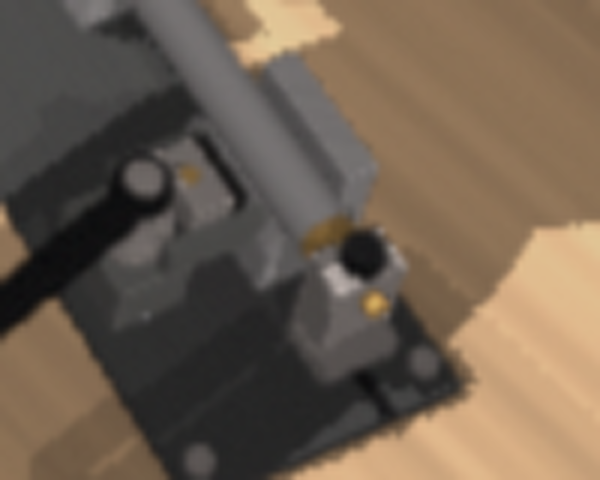

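It stays home, with the same brass sliver at (325,235). Next I go to the lever.

```bash
python3 -m jog '[{"grip":1,"xyz":[-0.018,0.032,0.01],"dr":[0,0,-0.04]},{"grip":1,"xyz":[-0.036,0.064,0.01],"dr":[0,0,-0.08]},{"grip":1,"xyz":[-0.054,0.096,0.01],"dr":[0,0,-0.12]},{"grip":1,"xyz":[-0.072,0.128,0.01],"dr":[0,0,-0.16]},{"grip":1,"xyz":[-0.09,0.16,0.01],"dr":[0,0,-0.2]},{"grip":1,"xyz":[-0.108,0.192,0.01],"dr":[0,0,-0.24]},{"grip":1,"xyz":[-0.126,0.224,0.01],"dr":[0,0,-0.28]},{"grip":1,"xyz":[-0.134,0.239,0.01],"dr":[0,0,-0.28]},{"grip":1,"xyz":[-0.134,0.239,0.01],"dr":[0,0,-0.28]},{"grip":1,"xyz":[-0.134,0.239,0.01],"dr":[0,0,-0.28]},{"grip":1,"xyz":[-0.134,0.239,0.01],"dr":[0,0,-0.28]}]'
cat >> h.py <<'E'
def pivot():
    T=tcp();w=pose(J,np.array([[-55,-39,0]])/1000)[0];w[2]=T[2,3]
    print("pivot in tool mm",(1e3*(T[:3,:3].T@(w-T[:3,3]))).round(1),"yaw rel jig",round(np.arctan2(T[1,0],T[0,0])-J[2],3))
E
python3 -c "
from h import *
jigpos();pivot();shot('side','s13',(280,240,440,390),4);shot('wrist','w13');np.save('T13.npy',tcp())"
```

```text
time: 14.05
eef_pos: [0.4327, -0.2891, 0.1045]
tcp_rot: [1.0, 0.027, -0.001, -0.001]
contact_force: [-0.1, -0.3, 0.6]
opening: 0.001
jig xyz mm [-135.1  -92.5  104.5]
pivot in tool mm [ 91.8 -29.3  -0.1] yaw rel jig 0.28
```

View pics/s13.png

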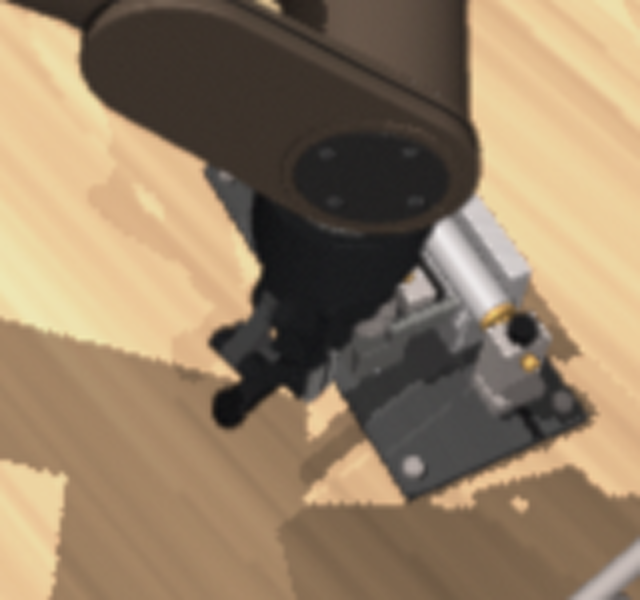

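View pics/w13.png

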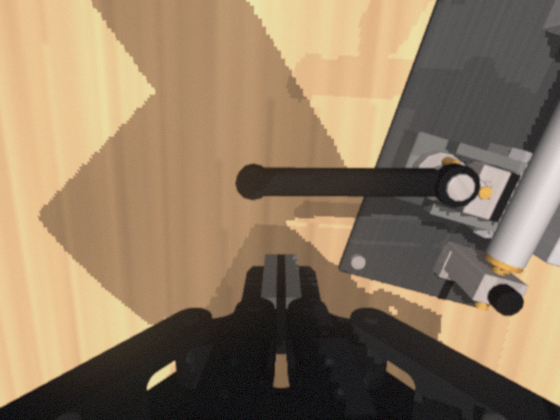

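```bash
python3 -m jog '[{"grip":1,"xyz":[0,0,0.025],"dr":[0,0,0]},{"grip":1,"xyz":[0,0,0.045],"dr":[0,0,0]},{"grip":1,"xyz":[0,0,0.057],"dr":[0,0,0]},{"grip":1,"xyz":[0,0,0.057],"dr":[0,0,0]},{"grip":1,"xyz":[0,-0.004,0.057],"dr":[0,0,0]},{"grip":1,"xyz":[0,-0.008,0.057],"dr":[0,0,0]},{"grip":1,"xyz":[0,-0.009,0.057],"dr":[0,0,0]},{"grip":1,"xyz":[0,-0.009,0.057],"dr":[0,0,0]}]'
python3 -c "
from h import *
jigpos();pivot()"
```

```text
time: 14.82
eef_pos: [0.4332, -0.2812, 0.05]
tcp_rot: [1.0, 0.028, 0.001, 0.001]
contact_force: [-0.6, 0.0, -0.5]
opening: -0.001
jig xyz mm [-136.4  -84.8   50. ]
pivot in tool mm [ 90.9 -21.4   0.1] yaw rel jig 0.281
```

```bash
python3 -c "
import numpy as np
for d in np.arange(0.05,0.61,0.05):
    c,s=np.cos(d),np.sin(d);print(round(d,2),round(.09*(1-c)-.019*s,4),round(-.019-.09*s+.019*c,4))"
```

```text
0.05 -0.0008 -0.0045
0.1 -0.0014 -0.0091
0.15 -0.0018 -0.0137
0.2 -0.002 -0.0183
0.25 -0.0019 -0.0229
0.3 -0.0016 -0.0274
0.35 -0.0011 -0.032
0.4 -0.0003 -0.0365
0.45 0.0007 -0.041
0.5 0.0019 -0.0455
0.55 0.0033 -0.0498
0.6 0.005 -0.0541
```

```bash
python3 -m jog '[{"grip":1,"xyz":[-0.0008,-0.0045,0.003],"dr":[0,0,0.05]},{"grip":1,"xyz":[-0.0014,-0.0091,0.004],"dr":[0,0,0.1]},{"grip":1,"xyz":[-0.0018,-0.0137,0.004],"dr":[0,0,0.15]},{"grip":1,"xyz":[-0.002,-0.0183,0.004],"dr":[0,0,0.2]},{"grip":1,"xyz":[-0.0019,-0.0229,0.004],"dr":[0,0,0.25]},{"grip":1,"xyz":[-0.0016,-0.0274,0.004],"dr":[0,0,0.3]},{"grip":1,"xyz":[-0.0011,-0.032,0.004],"dr":[0,0,0.35]},{"grip":1,"xyz":[-0.0003,-0.0365,0.004],"dr":[0,0,0.4]}]'
python3 -c "
from h import *
jigpos();pivot();shot('wrist','w15');shot('side','s15',(280,240,440,390),4)"
```

```text
time: 15.48
eef_pos: [0.4297, -0.2459, 0.0457]
tcp_rot: [0.985, -0.172, -0.0, 0.002]
contact_force: [-4.0, -3.1, -0.6]
opening: -0.002
jig xyz mm [-147.7  -51.1   45.7]
pivot in tool mm [ 90.6 -23.2  -0.1] yaw rel jig -0.121
```

View pics/w15.png

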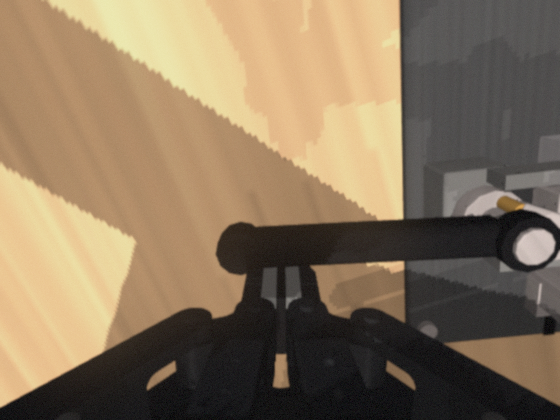

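View pics/s15.png

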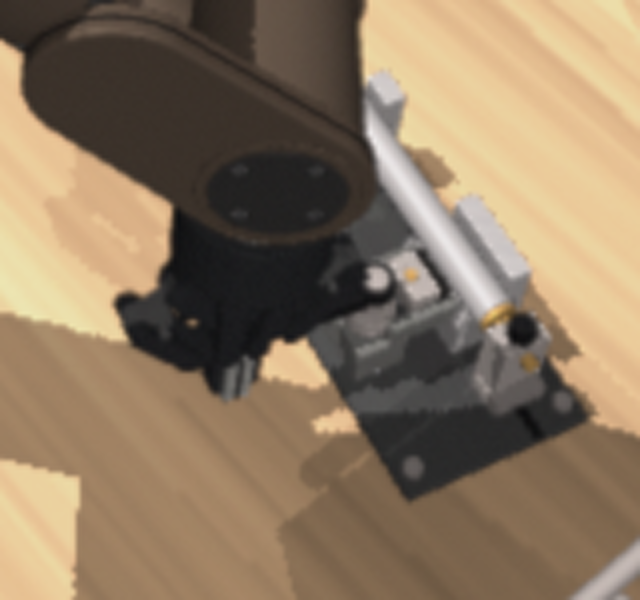

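The bar is square on the fingers and turning with about 5 N. I continue.

```bash
python3 -m jog '[{"grip":1,"xyz":[-0.0008,-0.0045,0],"dr":[0,0,0.05]},{"grip":1,"xyz":[-0.0014,-0.0091,0],"dr":[0,0,0.1]},{"grip":1,"xyz":[-0.0018,-0.0137,0],"dr":[0,0,0.15]},{"grip":1,"xyz":[-0.002,-0.0183,0],"dr":[0,0,0.2]},{"grip":1,"xyz":[-0.0019,-0.0229,0],"dr":[0,0,0.25]},{"grip":1,"xyz":[-0.0016,-0.0274,0],"dr":[0,0,0.3]},{"grip":1,"xyz":[-0.0011,-0.032,0],"dr":[0,0,0.35]},{"grip":1,"xyz":[-0.0003,-0.0365,0],"dr":[0,0,0.4]},{"grip":1,"xyz":[0.0007,-0.041,0],"dr":[0,0,0.45]},{"grip":1,"xyz":[0.0019,-0.0455,0],"dr":[0,0,0.5]}]'
python3 -c "
from h import *
jigpos();pivot()"
```

```text
time: 16.42
eef_pos: [0.4454, -0.2032, 0.0452]
tcp_rot: [0.912, -0.41, -0.003, 0.001]
contact_force: [-8.9, -3.3, 5.1]
opening: -0.001
jig xyz mm [-141.9   -6.    45.2]
pivot in tool mm [ 90.  -23.5  -0.4] yaw rel jig -0.619
```

```bash
python3 -m jog '[{"grip":1,"xyz":[-0.0008,-0.0045,0],"dr":[0,0,0.05]},{"grip":1,"xyz":[-0.0014,-0.0091,0],"dr":[0,0,0.1]},{"grip":1,"xyz":[-0.0018,-0.0137,0],"dr":[0,0,0.15]},{"grip":1,"xyz":[-0.002,-0.0183,0],"dr":[0,0,0.2]},{"grip":1,"xyz":[-0.0019,-0.0229,0],"dr":[0,0,0.25]},{"grip":1,"xyz":[-0.0016,-0.0274,0],"dr":[0,0,0.3]},{"grip":1,"xyz":[-0.0011,-0.032,0],"dr":[0,0,0.35]},{"grip":1,"xyz":[-0.0003,-0.0365,0],"dr":[0,0,0.4]},{"grip":1,"xyz":[0.0007,-0.041,0],"dr":[0,0,0.45]},{"grip":1,"xyz":[0.0019,-0.0455,0],"dr":[0,0,0.5]}]'
python3 -c "
from h import *
jigpos();pivot();shot('wrist','w17');shot('side','s17',(300,240,460,390),4)"
```

```text
time: 17.25
eef_pos: [0.4813, -0.1731, 0.0448]
tcp_rot: [0.782, -0.623, -0.002, 0.0]
contact_force: [-4.2, 0.5, 2.0]
opening: -0.003
jig xyz mm [-113.7   31.4   44.8]
pivot in tool mm [ 88.9 -22.2  -0.4] yaw rel jig -1.121
```

View pics/w17.png

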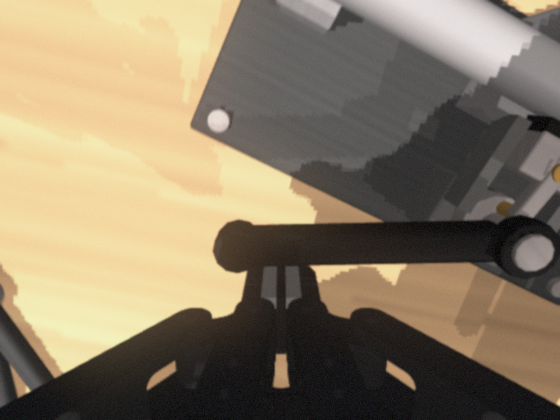

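View pics/s17.png

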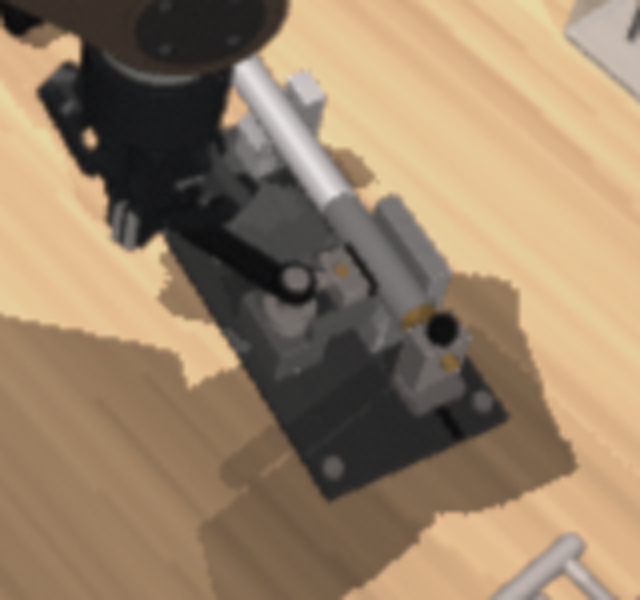

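```bash
python3 -m jog '[{"grip":1,"xyz":[-0.0007,-0.0036,0],"dr":[0,0,0.04]},{"grip":1,"xyz":[-0.0012,-0.0073,0],"dr":[0,0,0.08]},{"grip":1,"xyz":[-0.0016,-0.0109,0],"dr":[0,0,0.12]},{"grip":1,"xyz":[-0.0019,-0.0146,0],"dr":[0,0,0.16]},{"grip":1,"xyz":[-0.002,-0.0183,0],"dr":[0,0,0.2]},{"grip":1,"xyz":[-0.002,-0.0183,0],"dr":[0,0,0.2]},{"grip":1,"xyz":[-0.002,-0.0183,0],"dr":[0,0,0.2]}]'
python3 -c "
from h import *
jigpos();pivot();shot('wrist','w18');"
```

```text
time: 17.93
eef_pos: [0.5008, -0.1681, 0.0453]
tcp_rot: [0.717, -0.697, 0.001, -0.0]
contact_force: [0.2, 0.0, -0.7]
opening: -0.006
jig xyz mm [-95.8  40.6  45.3]
pivot in tool mm [ 87.2 -19.6   0.1] yaw rel jig -1.318
```

View pics/w18.png

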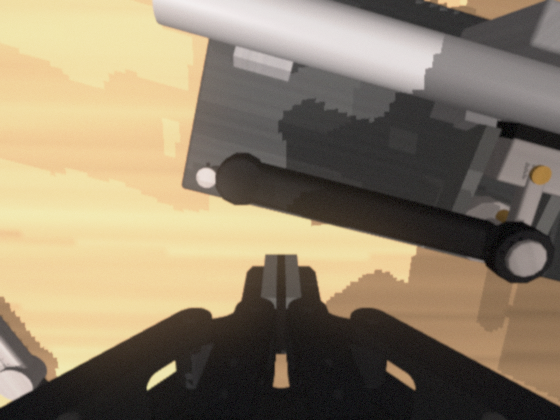

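The lever has snapped ahead of the fingers: the bar (242,178)–(525,257) lies parallel to the pipe and the contact force is about 0. I back off and check.

```bash
python3 -m jog '[{"grip":1,"xyz":[0,0.02,0],"dr":[0,0,0]},{"grip":1,"xyz":[0,0.03,-0.03],"dr":[0,0,0]},{"grip":1,"xyz":[0,0.03,-0.07],"dr":[0,0,0]},{"grip":1,"xyz":[0,0.03,-0.11],"dr":[0,0,0]},{"grip":1,"xyz":[0,0.03,-0.15],"dr":[0,0,0]},{"grip":1,"xyz":[-0.03,0.03,-0.18],"dr":[0,0,0]},{"grip":1,"xyz":[-0.06,0.03,-0.18],"dr":[0,0,0]},{"grip":1,"xyz":[-0.1,0.03,-0.18],"dr":[0,0,0]},{"grip":1,"xyz":[-0.1,0.03,-0.18],"dr":[0,0,0]},{"grip":1,"xyz":[-0.1,0.03,-0.18],"dr":[0,0,0]}]'
python3 -c "
from h import *
jigpos();pivot();np.save('T19.npy',tcp());shot('wrist','w19');shot('side','s19',(320,240,440,370),5);shot('side','s19b',(350,280,450,360),6);shot('scene','c19',(140,110,250,225),5)
for n,X in (('side',(-55+90*np.cos(a),-39+90*np.sin(a),64)) for a in np.radians([90,96,102,107])): print(((proj(n,pose(J,np.array([X])/1000))-[320,240])*5).round())"
```

```text
time: 18.82
eef_pos: [0.4674, -0.0671, 0.2251]
tcp_rot: [0.718, -0.696, 0.001, -0.0]
contact_force: [0.3, -0.0, -0.2]
opening: -0.0
jig xyz mm [-151.   131.6  225.1]
pivot in tool mm [ 1.893e+02 -4.970e+01  1.000e-01] yaw rel jig -1.315
[[163. 189.]]
[[145. 197.]]
[[128. 206.]]
[[115. 216.]]
```

View pics/w19.png

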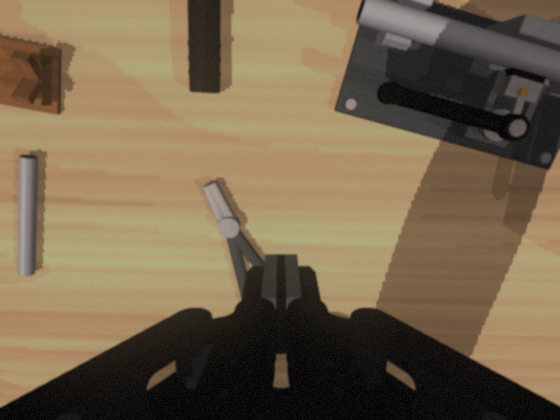

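View pics/s19.png

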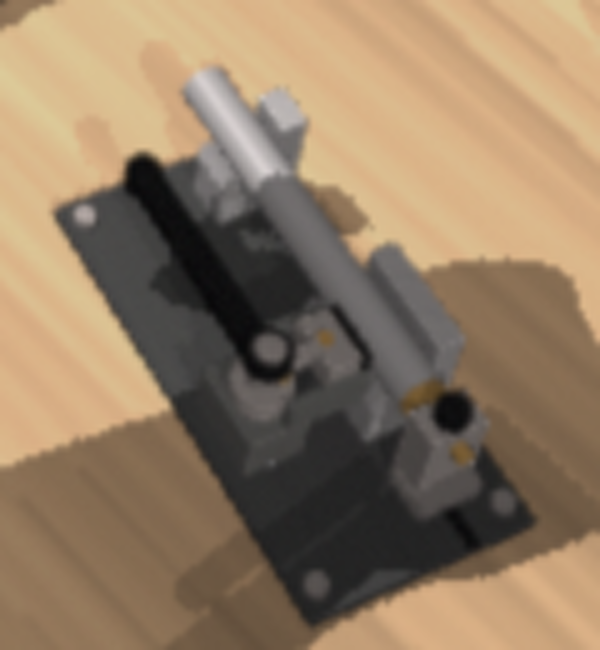

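View pics/s19b.png

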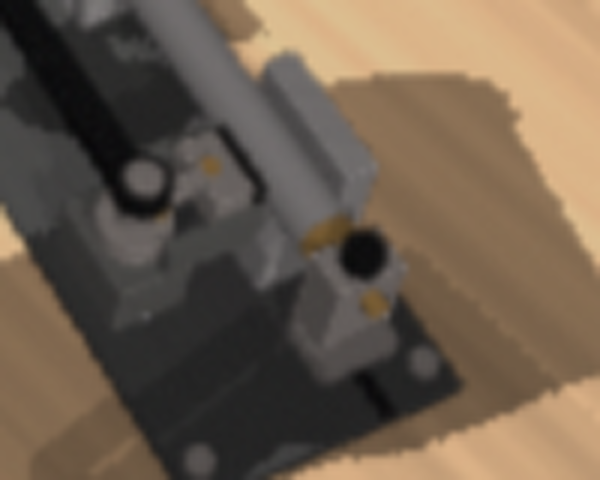

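The lever lies along the predicted clamped line, about (160,187) against (163,189). The knob and brass sliver match the pressed picture. I run one numeric comparison and then hand in.

```bash
python3 - <<'E'
import cv2,numpy as np
b=cv2.imread("pics/s19b.png")[200:330,290:410].astype(np.float32)
for n in ("s9","s10","s11","s12"):
    a=cv2.imread(f"pics/{n}.png")[200:330,290:410].astype(np.float32);print(n,np.abs(a-b).mean().round(2))
from plant import ctrl
ctrl.sign_off()
E
```

```text
s9 13.11
s10 11.92
s11 11.73
s12 10.16
the job is handed in; nothing more can be done
```

The pipe is in the jig, home against the stop's screw foot and clamped, and I handed the job in at about 19 s.

- **Laying and pushing:** I took the larger pipe from the wooden rest, laid it in the channel and released it. I then pushed its open end with the shut fingers in steps of 2 mm or less. The force rose only over the last 0.8 mm, to 5.5 N, well under the 20 N at which the stop slides.
- **Clamping:** I pushed the cam lever round with about 10 N until it snapped past centre and ran ahead of the fingers, then backed clear.

**Last checks:**
- The lever lies along its predicted clamped line.
- The stop knob is at the same pixel as before the push.
- The brass foot shows the same amount as when pressed home.
- The gripper is clear and the force reads about 0.
- I noticed no disturbance of the other tools in the last pictures, but I did not compare them one by one.

The numeric picture comparison was weak evidence, because shadows changed. The final picture was closest to the two pressed-home ones (differences 10.2 and 11.7) and less like the earlier ones (11.9 and 13.1). That the foot is fully home rests mainly on the force rise and the unchanged view, since I had no direct measurement of it.

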